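Close and lock the jaw on a battery pack

TASK

Secure the grey battery pack in its sliding-jaw holder for the battery safety class: pull the locking knob on that holder's jaw straight up and twist it anticlockwise (seen from above) to its stop so that it stays out, then slide the jaw all the way up to the pack. With the jaw there, twist the knob back clockwise to its stop and let it drop fully home so that the jaw is locked. Leave the pack lying in its place and do not work the other, empty holder.

Things in the scene. Friction and masses are not known exactly. Their poses are not given: they have to be found in the camera images.
- holder: Holder with the pack in it: aluminium base 300 x 90 x 12 mm fixed to the bench; at its +x end the pack and a fixed jaw 58 mm high; on it a grey sliding carriage 80 mm wide, 59 long, top 40 mm above the bench, with a jaw plate up to 58 mm and a knob. Origin: centre of the underside; x along the base towards the pack, z up. Knob at x = -90 mm when open (start), 0 when closed.
- holder_grip (a point): Middle of the wing of that holder's locking knob: upright black bar 44 mm long (x), 14 thick (y), 28 high (z), standing free on a stem in the middle of the carriage, 84 mm above the bench when locked, 98 when held out. Locked, its x is the holder's x. It may be used to drag the carriage along. Clear space beside it above 58 mm.
- holder_jaw (a joint): Carriage slide in m: 0 open (start), 0.09 closed, firm stops 1.5 mm beyond each; rubs with about 1 N. The knob's pin can enter a lock seat at 0 and at 0.09 only; their funnel mouths draw it in from up to 8 mm short. Closed, the jaw plate stands 4 to 9 mm from the pack.
- holder_pin (a joint): Knob's lift in m: 0 locked, 0.017 upper stop; a spring pulls it down with 8 to 11 N. Below 0.014 a cross bar in the collar's slot keeps it from turning. Raised, it turns anticlockwise from above, 0 to 60 deg (stops); let go beyond 15 deg it stays out at 0.014. Turned back to within 12 deg and let go it drops: to 0 over a seat, else it rests at 0.012 on the rail.
- pack: Grey battery pack with a paper band and two brass tabs, 98 x 60 x 40 mm, 0.3 to 0.5 kg, loose in the holder between two low lips, long side along the holder. Origin: centre of its underside, 12 mm above the bench.
- spare_grip (a point): Middle of the knob's wing on the second holder, identical but empty, locked open, which must stay so.

How it is judged:
On the way, in this order (a step that is already met when the one before it is completed fails the run):
1. the holder's knob is pulled out and twisted at least 30 degrees, so that it holds out (z of holder_grip in the frame of holder above 0.094 m and angle between the x axis of holder_grip and the x axis of holder, either way round above 0.52 rad), for 0.2 s.
2. the jaw is slid up to the pack, within 10 mm of its closed position, while the knob is still out (x of holder_grip in the frame of holder above -0.01 m and z of holder_grip in the frame of holder above 0.094 m), for 0.1 s.
At the end, for the whole second after the job is handed in: The jaw of the holder with the pack is within 10 mm of its closed position, its knob twisted back to within 15 degrees of the holder's length and fully down (within 4 mm), the pack within 15 mm of where it lay, and the empty holder's knob within 10 mm of where it was (x of holder_grip in the frame of holder above -0.01 m and z of holder_grip in the frame of holder below 0.088 m and angle between the x axis of holder_grip and the x axis of holder, either way round below 0.26 rad and distance of pack from where it was at the start of the episode below 0.015 m and distance of spare_grip from where it was at the start of the episode below 0.01 m); the robot touches nothing.
It fails at once if the empty holder's knob is moved by more than 10 mm (distance of spare_grip from where it was at the start of the episode above 0.01 m).
It fails at once if the pack is shifted or lifted by more than 15 mm (distance of pack from where it was at the start of the episode above 0.015 m).
It also fails if it takes over 42 s, if anything falls off the work surface, if the arm or the gripper's body presses on something with over 40 N, if the wrist force passes 120 N, or if a joint passes its speed limit or range.

ROBOT

A 6-joint arm with a two-finger parallel gripper is mounted at the origin on the work surface. World frame = base frame: x ahead of the robot, y to its left, z up, the work surface at z = 0. Lengths are in m, angles in rad, forces in N, time in s.
With the tool pointing down it reaches from about 0.325 to 0.9 m from the base axis. Payload 6.1 kg.
Tool frame: the origin (TCP) lies at the very end of the fingers, on their centre line; the grasp point (between the pads) lies 19 mm behind it; z points along the fingers, y is the line along which they close (so a half turn about z gives the same grasp; the last joint's range is limited). The gripper opens to 85 mm and grips with 20 to 120 N. Pads are 22 mm wide; open, the fingers measure 114 mm over their backs; the gripper's body (76 mm by 85 mm) begins 54 mm behind the grasp point. The pads swing forward as they close: fully open they stand 13 mm farther back than shut.
Start: joints at [-1.468, 0.22, 1.526, -0, 1.395, -0.126], TCP at [0.142, -0.609, 0.231] pointing down, gripper open.
Joint ranges: [-2.98, 2.98], [-0.91, 2.08], [0.09, 2.57], [-1.24, 4.39], [0.2, 2.65], [-2.68, 2.68]. Speed limits (rad/s): [2.57, 2.57, 3.01, 3.14, 3.14, 3.14].

INTERFACE

Orientations are given as a unit quaternion [x, y, z, w].
In Python, from workcell import bot, vision gives the robot as it stands.
- The arm moves only by the shell command python3 -m crank 'ROWS' [FORCE]. ROWS is JSON, a list of rows, each a list of 7 numbers: the shift along the tool's x, y, z in mm, then the turn, a rotation vector about the tool's x, y, z in degrees, then the closure in counts, from 0 (fully open) to 255 (shut). A call has 1 to 8 rows; each row shifts and turns the commanded pose from where the row before left it, along the tool's axes as they then stand; what a row does not reach is not made up. A row lasts 1/8 s, in which the tool goes at most 62.5 mm and 10.7 degrees, less where a joint would pass 70% of its speed; a pose out of reach is approached as far as the arm can. A call with a gripper value outside its range is refused whole. The fingers move at their own pace and stop on an object; FORCE is the grip in N (left out, the last holds). Time passes only in rows, so rows that do not move let the fingers close. It gives the time, the measured TCP pose, the force, the opening and the grip force at its end, in the units of the state.
- bot.observe(): the state, without advancing time (a new reading comes with each control period).
- vision.read_camera(name): name is "side" or "top" or "wrist"; returns a dict with "frame" (420x560x3 uint8, red, green, blue), "mtx" (3x3 intrinsics, pixels), "k1" (the pictures are not rectified: a ray, as slopes to the right and down, at radius r is drawn at 1 + k1 r^2 times it, then the intrinsics apply), "view" (4x4, takes a point from world to camera coordinates). Camera axes: x right, y up, looking along -z (the intrinsics and any distortion apply to the point x, -y, -z); pixel columns grow to the right and rows downward; lengths in m; the calibration is good to about 2 mm. A picture is of the moment at which its call begins. There is no depth.
- bot.job_done(): hands the job in; it is judged then, once.
The state is a dict: "t": time; "joint_pos": joint angles; "joint_vel": joint speeds; "joint_efforts": joint torques, N m; "tcp_pos": TCP position; "eef_rot": TCP orientation; "wrist_force": force on the tool from outside, world axes, zero at the start; "wrist_torque": the same for the moment, N m; "grip_width": opening from 0.0 (shut) to 1.0 (fully open); "grasp_force": force on a finger pad.
Only numpy, scipy, OpenCV 4.12 (cv2) and the standard library are available. Lean on these libraries where they do the work, as an engineer would, in place of code of your own. Each camera call takes 0.05 s, during which the arm holds its last target. There are 200 camera calls.

## Working session

There is one attempt and no reset: what is moved stays moved. The work goes in short steps, Python scripts to look and compute and a shell command to move; the robot and the scene stay as the last step left them, time stands still between calls to the robot, and variables do not carry over. Pictures are saved under pics/ and viewed, at most 10 in all, crops included, and the job is handed in when it is done.

```bash
mkdir -p pics; ls
cat > h.py <<'E'
import numpy as np, cv2
from workcell import bot, vision
from scipy.spatial.transform import Rotation as R
def grab(n,f=None):
    c=vision.read_camera(n)
    if f: cv2.imwrite('pics/'+f,cv2.cvtColor(c['frame'],cv2.COLOR_RGB2BGR))
    return c
def onplane(c,uv,z):
    uv=np.array(uv,float).reshape(-1,1,2)
    K=np.array(c['mtx'],float); n=cv2.undistortPoints(uv,K,np.array([c['k1'],0,0,0.])).reshape(-1,2)
    V=np.array(c['view']); Rt=V[:3,:3].T; o=-Rt@V[:3,3]
    d=np.c_[n[:,0],-n[:,1],-np.ones(len(n))]@Rt.T
    return o+d*((z-o[2])/d[:,2])[:,None]
E
python3 - <<'E'
from h import *
for n in('top','side'):
    c=grab(n,n+'0.png'); V=np.array(c['view']); print(n,-V[:3,:3].T@V[:3,3],c['k1'],np.array(c['mtx']).tolist())
print(bot.observe())
E
```

```text
pics
top [ 0.559957   -0.03013482  0.75264657] -0.052233089666968324 [[385.849145658976, 0.0, 280.58949145057244], [0.0, 385.849145658976, 212.58547124594384], [0.0, 0.0, 1.0]]
side [ 0.33411247 -0.48831923  0.52928094] -0.09792271605721395 [[387.65364856504925, 0.0, 286.56024706968367], [0.0, 387.65364856504925, 207.7484179417388], [0.0, 0.0, 1.0]]
{'t': 0.1, 'joint_pos': array([-1.46809726e+00,  2.21183740e-01,  1.52753856e+00,  4.23198022e-06,
        1.39468466e+00, -1.26133516e-01]), 'joint_vel': array([-5.40870059e-05, -1.59873134e-03, -3.81492366e-03, -6.99011077e-04,
        1.32163361e-03, -1.96791358e-04]), 'joint_efforts': array([ 1.58084931e-04, -4.98245859e+01, -3.90546513e+01, -2.55359564e-04,
        5.67278388e-03,  1.01688394e-05]), 'tcp_pos': array([ 0.14169468, -0.60815007,  0.23026388]), 'eef_rot': array([ 9.93461227e-01,  1.14166400e-01,  1.27118865e-05, -9.07069302e-04]), 'wrist_force': array([-0.60766972, -0.51332316, -0.19376789]), 'wrist_torque': array([-0.00573884, -0.00203798, -0.01189605]), 'grasp_force': 0.0, 'grip_width': 1.0010488879233914}
```

View pics/top0.png

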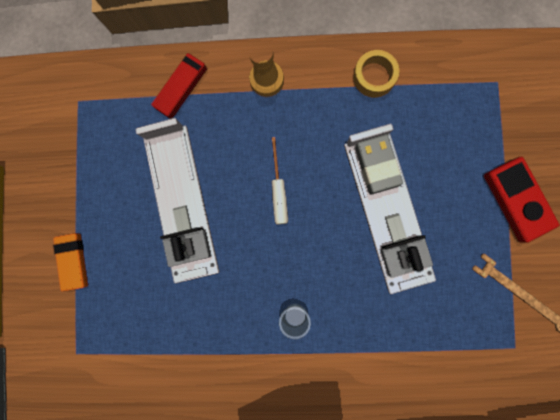

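View pics/side0.png

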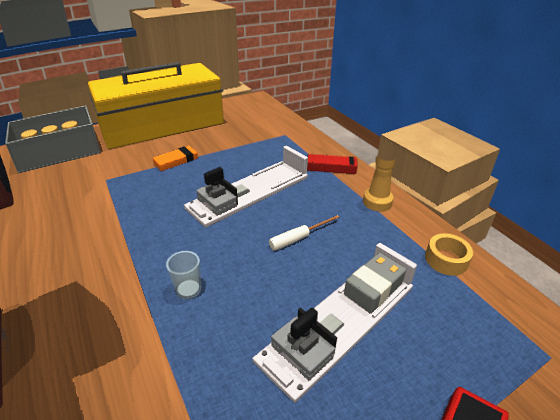

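The top view shows the pack's holder on the right: base near corners about (390,291) and (434,280), left edge up to (347,143), wing about (415,258). In the side view its wing is about (305,322). The empty holder is on the left.

Run:
```python
from h import *
c=grab('top'); s=grab('side')
p=onplane(c,[[390,291],[434,280],[347,143]],0.012); print(p)
a=p[2]-p[0]; print('yaw',np.degrees(np.arctan2(a[1],a[0])), 'edge', np.degrees(np.arctan2(*(p[0]-p[1])[[1,0]]))-90)
hsv=cv2.cvtColor(c['frame'],cv2.COLOR_RGB2HSV)
m=(hsv[...,2]<38).astype(np.uint8); m[:, :395]=0; m[:,440:]=0; m[:235]=0; m[285:]=0
ys,xs=np.nonzero(m); print(len(xs),xs.mean(),ys.mean(),xs.min(),xs.max(),ys.min(),ys.max())
print('wing',onplane(c,[[415,258]],0.09), onplane(s,[[305,322]],0.084))
big=cv2.resize(c['frame'][100:310,330:450],None,fx=2.8,fy=2.8,interpolation=cv2.INTER_CUBIC)
b2=cv2.resize(s['frame'][230:400,240:430],None,fx=2.4,fy=2.4,interpolation=cv2.INTER_CUBIC)
o=np.zeros((590,800,3),np.uint8); o[:588,:336]=big; o[:408,340:796]=b2
cv2.imwrite('pics/crop.png',o[...,::-1])
```

```text
[[ 0.45672409 -0.1945635   0.012     ]
 [ 0.47501935 -0.2779722   0.012     ]
 [ 0.74232043 -0.12473417  0.012     ]]
yaw 13.739467242319606 edge 12.37160863829962
321 411.53894080996884 253.1651090342679 395 424 236 270
wing [[ 0.52179626 -0.22161877  0.09      ]] [[ 0.52367426 -0.22127061  0.084     ]]
```

View pics/crop.png

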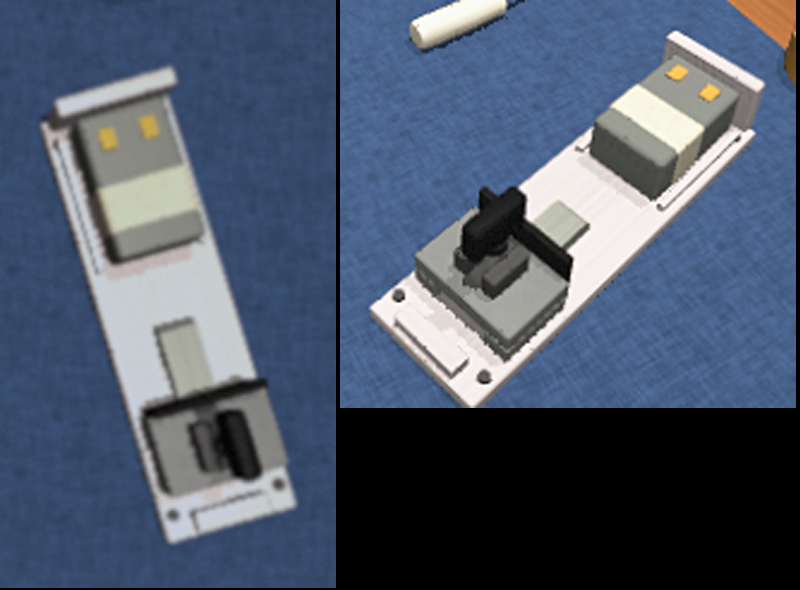

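The crop shows the wing at full-image pixel about (415,259). That agrees between both views and with the base corners: knob at about (0.523, -0.222), yaw about 13.5°. The tool is already at yaw 13.1°.

```bash
python3 -m crank '[[38,-24,0,0,0,0,0],[38,-24,0,0,0,0,0],[38,-24,0,0,0,0,0],[38,-24,0,0,0,0,0],[38,-24,0,0,0,0,0],[38,-24,0,0,0,0,0],[38,-24,0,0,0,0,0],[38,-24,0,0,0,0,0]]' 
python3 -m crank '[[38,-24,0,0,0,0,0],[38,-24,0,0,0,0,0],[38,-24,10,0,0,0,0],[39,-26,20,0,0,0,0],[0,0,20,0,0,0,0],[0,0,0,0,0,0,0]]'
python3 - <<'E'
from h import *
c=grab('wrist','w1.png'); s=bot.observe(); print(s['t'],s['tcp_pos'],s['eef_rot'],s['joint_pos'],R.from_quat(s['eef_rot']).as_matrix())
E
```

```text
t: 1.2
tcp_pos: [0.3951, -0.3516, 0.2312]
eef_rot: [0.993, 0.114, 0.0, 0.0]
wrist_force: [0.3, -0.1, -0.3]
grip_width: 1.001
grasp_force: 0.0
t: 1.95
tcp_pos: [0.5194, -0.2219, 0.1788]
eef_rot: [0.993, 0.115, -0.002, -0.001]
wrist_force: [-1.0, 0.4, 0.7]
grip_width: 1.0
grasp_force: 0.0
2.0 [ 0.51992524 -0.2228583   0.18032565] [ 9.93484481e-01  1.13960756e-01 -1.10461218e-03 -5.58599433e-04] [-5.44067039e-01  1.23198050e-01  1.73471228e+00 -4.87359344e-04
  1.28611341e+00  7.98448801e-01] [[ 9.74023452e-01  2.26435251e-01 -2.32214695e-03]
 [ 2.26437720e-01 -9.74025268e-01  8.58154855e-04]
 [-2.06751330e-03 -1.36168461e-03 -9.99996936e-01]]
```

View pics/w1.png

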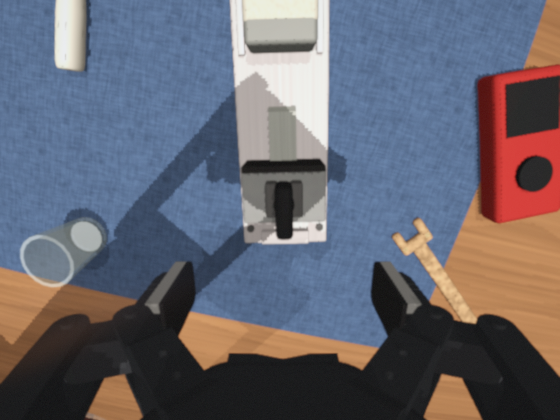

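The wrist view shows the wing's top running from about (284,184) to (285,238). The base's long edges start at (327,240) and (245,242) and run up.

Run:
```python
from h import *
c=grab('wrist'); s=bot.observe()
p=onplane(c,[[284,184],[285,237]],0.098); print(p,p.mean(0))
q=onplane(c,[[329,20],[327,240],[245,242],[234,60]],0.012);print(q)
for a in(q[0]-q[1],q[3]-q[2],p[0]-p[1]): print(np.degrees(np.arctan2(a[1],a[0])))
d=p.mean(0)-s['tcp_pos']; print(R.from_quat(s['eef_rot']).inv().apply(d)*1e3)
```

```text
[[ 0.54389566 -0.21829879  0.098     ]
 [ 0.50217069 -0.22884966  0.098     ]] [ 0.52303318 -0.22357422  0.098     ]
[[ 0.68544181 -0.22821287  0.012     ]
 [ 0.47495617 -0.28358466  0.012     ]
 [ 0.45217551 -0.19579734  0.012     ]
 [ 0.63166176 -0.14982203  0.012     ]]
14.7386816112257
14.367373412868107
14.190743330561235
[ 2.56410066  0.69260129 83.39211493]
```

```bash
python3 -m crank '[[3,0.5,20,0,0,-1.2,60],[0,0,30,0,0,0,60],[0,0,30,0,0,0,60],[0,0,24,0,0,0,60],[0,0,10,0,0,0,60],[0,0,0,0,0,0,255],[0,0,0,0,0,0,255],[0,0,0,0,0,0,255]]' 70
python3 -m crank '[[0,0,0,0,0,0,255],[0,0,0,0,0,0,255],[0,0,0,0,0,0,255]]'
```

```text
t: 3.05
tcp_pos: [0.5248, -0.2222, 0.0687]
eef_rot: [0.992, 0.124, 0.001, -0.0]
wrist_force: [-2.1, 9.9, 12.6]
grip_width: 0.15
grasp_force: 68.8
t: 3.42
tcp_pos: [0.5247, -0.2218, 0.0688]
eef_rot: [0.992, 0.125, 0.001, -0.0]
wrist_force: [-1.8, 3.5, 5.4]
grip_width: 0.152
grasp_force: 68.1
```

Gripped. Now I lift.

```bash
python3 -m crank '[[0,0,-6,0,0,0,255],[0,0,-6,0,0,0,255],[0,0,-4,0,0,0,255],[0,0,0,0,0,0,255],[0,0,0,0,0,0,255]]'
```

```text
t: 4.05
tcp_pos: [0.5235, -0.2221, 0.0826]
eef_rot: [0.992, 0.125, -0.001, -0.001]
wrist_force: [-0.4, 1.7, -10.3]
grip_width: 0.155
grasp_force: 68.2
```

```bash
python3 -m crank '[[0,0,-2,0,0,0,255],[0,0,-0.5,0,0,0,255],[0,0,0,0,0,0,255]]'
```

```text
t: 4.42
tcp_pos: [0.5236, -0.2221, 0.0855]
eef_rot: [0.992, 0.125, -0.0, -0.0]
wrist_force: [-1.8, 2.5, -11.1]
grip_width: 0.145
grasp_force: 68.1
```

```bash
python3 -m crank '[[0,0,0,0,0,-7,255],[0,0,0,0,0,-7,255],[0,0,0,0,0,-7,255],[0,0,0,0,0,-7,255],[0,0,0,0,0,0,255]]'
python3 - <<'E'
from h import *
print(bot.observe()['wrist_torque'])
E
```

```text
t: 5.05
tcp_pos: [0.523, -0.2207, 0.0848]
eef_rot: [0.932, 0.361, -0.001, -0.002]
wrist_force: [-2.4, 5.6, -11.0]
grip_width: 0.148
grasp_force: 68.3
[1.22715243 0.40131768 0.04035531]
```

Turning freely, with little torque. I continue to the stop.

```bash
python3 -m crank '[[0,0,0,0,0,-7,255],[0,0,0,0,0,-7,255],[0,0,0,0,0,-7,255],[0,0,0,0,0,-7,255],[0,0,0,0,0,-3,255],[0,0,0,0,0,0,255],[0,0,0,0,0,0,255]]'
python3 - <<'E'
from h import *
print(bot.observe()['wrist_torque'])
c=grab('side','s1.png'); f=c['frame'][200:410,200:480]; cv2.imwrite('pics/s1.png',cv2.resize(f,None,fx=2,fy=2)[...,::-1])
E
```

```text
t: 5.92
tcp_pos: [0.5224, -0.2196, 0.0843]
eef_rot: [0.802, 0.597, -0.0, -0.003]
wrist_force: [-3.0, 9.4, -11.5]
grip_width: 0.148
grasp_force: 68.4
[1.87713867 0.49460989 0.00752894]
```

View pics/s1.png

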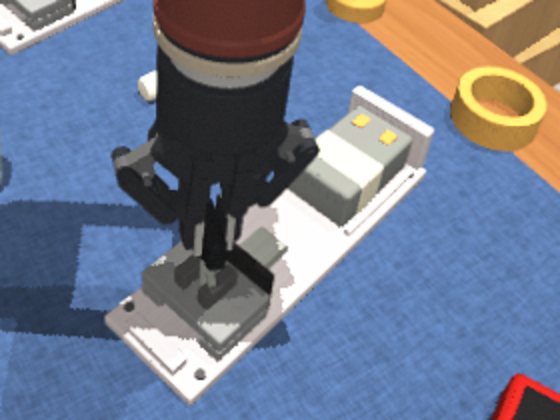

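The knob is out and twisted: the tool yaw went from 14.3° to 73.3°, so about 59°. The picture shows the raised wing still gripped and the pack untouched. Now I drag along the holder x, which in tool axes is (0.515, 0.857).

```bash
python3 -m crank '[[4,3,0,0,0,0,255],[5.2,8.6,0,0,0,0,255],[5.2,8.6,0,0,0,0,255],[5.2,8.6,0,0,0,0,255],[0,0,0,0,0,0,255]]'
python3 - <<'E'
from h import *
s=bot.observe(); d=(s['tcp_pos']-[.5224,-.2196,.0843]); a=np.radians(14.3); print(d@[np.cos(a),np.sin(a),0],d@[-np.sin(a),np.cos(a),0],s['wrist_torque'])
E
```

```text
t: 6.6
tcp_pos: [0.5573, -0.21, 0.085]
eef_rot: [0.802, 0.597, 0.0, -0.002]
wrist_force: [-1.0, 6.4, -10.6]
grip_width: 0.151
grasp_force: 68.5
0.0362221095019524 0.0006697608566161736 [ 1.37169986 -0.03422596  0.00140753]
```

```bash
python3 -m crank '[[5.6,8.4,0,0,0,0,255],[5.6,8.4,0,0,0,0,255],[5.6,8.4,0,0,0,0,255],[5.2,8.6,0,0,0,0,255],[5.2,8.6,0,0,0,0,255],[0,0,0,0,0,0,255],[0,0,0,0,0,0,255]]'
cat > j.py <<'E'
from h import *
s=bot.observe(); d=(s['tcp_pos']-[.5224,-.2196,.0843]); a=np.radians(14.3); print(d@[np.cos(a),np.sin(a),0],d@[-np.sin(a),np.cos(a),0],s['wrist_torque'])
E
python3 j.py
```

```text
t: 7.48
tcp_pos: [0.6066, -0.197, 0.0857]
eef_rot: [0.802, 0.597, 0.001, -0.0]
wrist_force: [0.0, 5.0, -10.7]
grip_width: 0.152
grasp_force: 68.6
0.08719397933353028 0.0010710741359966469 [ 1.26650885 -0.02258433  0.00703448]
```

```bash
python3 -m crank '[[1.5,2.5,0,0,0,0,255],[0,0,0,0,0,0,255]]'; python3 j.py
python3 -m crank '[[0,0,-0.5,0,0,7,255],[0,0,0,0,0,7,255],[0,0,0,0,0,7,255],[0,0,0,0,0,7,255],[0,0,0,0,0,7,255],[0,0,0,0,0,7,255],[0,0,0,0,0,0,255]]'; python3 j.py
```

```text
t: 7.72
tcp_pos: [0.609, -0.1964, 0.0855]
eef_rot: [0.802, 0.597, 0.0, -0.001]
wrist_force: [-0.9, 5.0, -11.0]
grip_width: 0.151
grasp_force: 68.6
0.08961220872773847 0.0010944352457869036 [ 1.08454982  0.17920665 -0.00394705]
t: 8.6
tcp_pos: [0.6094, -0.1981, 0.0861]
eef_rot: [0.963, 0.27, 0.001, 0.001]
wrist_force: [0.2, -1.5, -15.3]
grip_width: 0.149
grasp_force: 68.2
0.08958956230585279 -0.0006566775295875659 [-0.2464165  -0.41090783 -0.04173794]
```

```bash
python3 -m crank '[[0,0,0,0,0,7,255],[0,0,0,0,0,7,255],[0,0,0,0,0,4,255],[0,0,0,0,0,0,255]]'; python3 j.py
```

```text
t: 9.1
tcp_pos: [0.6091, -0.1989, 0.0861]
eef_rot: [0.993, 0.118, 0.0, 0.001]
wrist_force: [2.7, -5.8, -18.1]
grip_width: 0.151
grasp_force: 68.1
0.08916794423192126 -0.0013609084168908164 [-1.23230414 -0.60010148  0.34539523]
```

At the clockwise stop, with the torque rising. I lower the knob into the seat.

```bash
python3 -m crank '[[0,0,4,0,0,-0.7,255],[0,0,4,0,0,0,255],[0,0,4,0,0,0,255],[0,0,4,0,0,0,255],[0,0,1,0,0,0,255],[0,0,0,0,0,0,255]]'; python3 j.py
```

```text
t: 9.85
tcp_pos: [0.6097, -0.1988, 0.0707]
eef_rot: [0.992, 0.123, 0.001, 0.001]
wrist_force: [1.0, -5.3, -9.5]
grip_width: 0.151
grasp_force: 69.4
0.08970760586762727 -0.0013734629853317426 [-1.15319339 -0.06642586  0.13328396]
```

It went well below the rail height (pin about 2 mm up), so it is in the seat. I finish the lowering, then release.

```bash
python3 -m crank '[[0,0,2,0,0,0,255],[0,0,0,0,0,0,255]]'; python3 -m crank '[[0,0,0,0,0,0,150],[0,0,0,0,0,0,60],[0,0,0,0,0,0,60],[0,0,0,0,0,0,60]]'
python3 -m crank '[[0,0,-20,0,0,0,60],[0,0,-40,0,0,0,60],[-40,0,-30,0,0,0,60],[-40,0,0,0,0,0,60],[0,0,0,0,0,0,60]]'
python3 - <<'E'
from h import *
c=grab('wrist','w2.png'); s=grab('side'); t=grab('top')
a=cv2.resize(s['frame'][170:380,240:440],None,fx=2,fy=2); b=cv2.resize(c['frame'],None,fx=.7,fy=.7)
o=np.zeros((420,800,3),np.uint8); o[:420,:400]=a; o[:294,404:796]=b
cv2.imwrite('pics/end.png',o[...,::-1])
E
```

```text
t: 10.1
tcp_pos: [0.61, -0.1987, 0.069]
eef_rot: [0.992, 0.123, 0.002, 0.001]
wrist_force: [1.4, -5.5, -7.0]
grip_width: 0.154
grasp_force: 69.7
t: 10.6
tcp_pos: [0.6088, -0.1971, 0.0677]
eef_rot: [0.993, 0.122, 0.0, -0.0]
wrist_force: [-0.2, -0.0, -0.0]
grip_width: 0.763
grasp_force: 0.0
t: 11.22
tcp_pos: [0.5296, -0.2174, 0.1591]
eef_rot: [0.993, 0.121, 0.0, 0.0]
wrist_force: [-0.2, -0.8, 0.5]
grip_width: 0.766
grasp_force: 0.0
```

View pics/end.png

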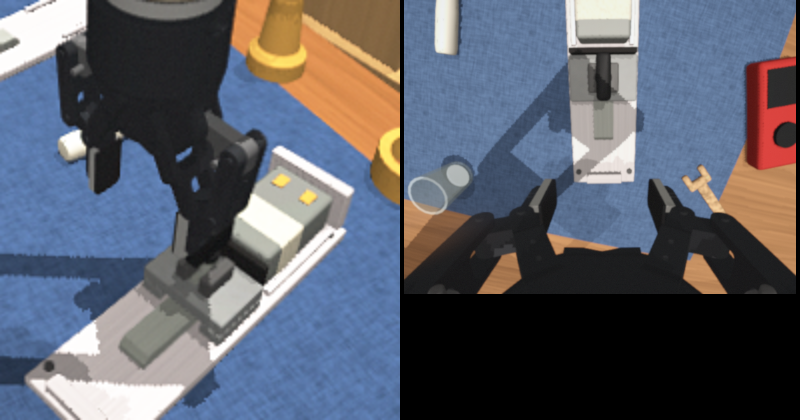

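The jaw stands just short of the pack and the wing lies along the holder. The finger hides the wing in the side view, so I raise the arm to check the knob's height.

```bash
python3 -m crank '[[0,-30,-40,0,0,0,60],[0,-40,-40,0,0,0,60],[0,-40,-20,0,0,0,60],[0,-40,0,0,0,0,60],[0,0,0,0,0,0,60]]'
python3 - <<'E'
from h import *
s=grab('side'); t=grab('top')
a=cv2.resize(s['frame'][190:340,290:430],None,fx=2.8,fy=2.8,interpolation=cv2.INTER_CUBIC); b=cv2.resize(t['frame'][110:260,330:450],None,fx=2.8,fy=2.8,interpolation=cv2.INTER_CUBIC)
o=np.zeros((420,740,3),np.uint8); o[:420,:392]=a; o[:420,400:736]=b
cv2.imwrite('pics/end2.png',o[...,::-1])
# expected wing-top centre pixel for locked (0.098) / resting on rail (0.110)
def proj(c,P):
    V=np.array(c['view']); q=V[:3,:3]@P+V[:3,3]; n=np.array([q[0],-q[1]])/-q[2]; n*=1+c['k1']*(n@n); return np.array(c['mtx'])[:2,:2]@n+np.array(c['mtx'])[:2,2]
for z in(.098,.110):
    print(z,(proj(s,np.array([.609,-.199,z]))-[290,190])*2.8,(proj(t,np.array([.609,-.199,z]))-[330,110])*2.8+[400,0])
E
```

```text
t: 12.0
tcp_pos: [0.4952, -0.0686, 0.2581]
eef_rot: [0.992, 0.124, 0.001, -0.0]
wrist_force: [0.6, -0.5, -1.1]
grip_width: 0.764
grasp_force: 0.0
0.098 [158.31701263 257.40578875] [597.12966027 270.60235867]
0.11 [160.94239227 241.88009028] [602.31351958 268.92526017]
```

View pics/end2.png

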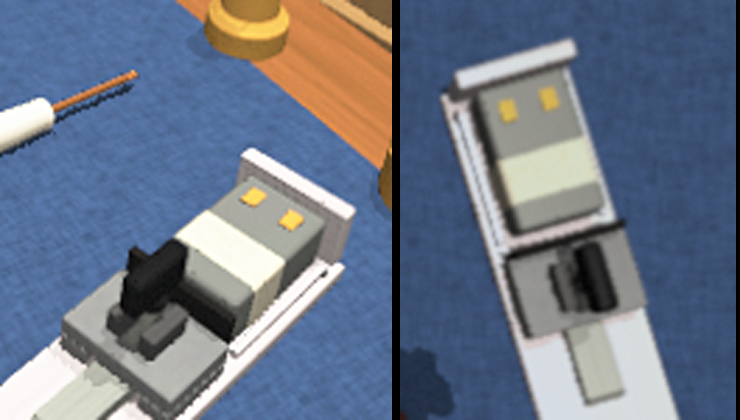

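The wing's top centre sits at about (153,258) in the side crop. That matches the locked height (predicted 257, against 242 if it were resting on the rail). The wing lies along the holder, the jaw is at the pack and the pack is in place.

```bash
python3 -c "
from workcell import bot
print(bot.job_done())"
```

```text
the job is handed in; nothing more can be done
None
```

I closed the jaw on the grey pack's holder and locked it, with the knob fully down and along the holder and the pack still in place, and handed the job in at about 12 s; no verdict was returned, and the empty holder was not touched.

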